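Lock the battery box's quarter-turn cover

TASK

The green cover of the grey battery box stands ajar. Push it down with a fingertip, then set the fingertip in the slot of the round quarter-turn fastener on it and, pressing the cover shut, turn the fastener clockwise to its stop, so that the cover stays locked down when you let go. Only push: lift nothing, do not swing the cover further open, and leave the screw tin, tape measure, wood block and pencil beside the box where they are.

Things in the scene. Friction and masses are not known exactly. Their poses are not given: they have to be found in the camera images.
- battery_box: Grey open-topped steel box, 190 mm (its x) by 170 mm (its y) by 110 mm high, fixed to the worktop. Origin: centre of its underside, on the worktop; z up. The cover's hinge runs along its +x top rim (x = +95 mm, z = 110 mm), the cover's free edge lies over its -x side, which looks to the robot's right, within about 20 degrees.
- cover (a joint): Angle of the green cover (plate 194 x 174 x 6 mm), rad: 0 = shut, top at z = 116 mm; grows as the free edge, 194 mm from the hinge, rises; starts 0.25 to 0.55. It stays at any angle; 1 to 3 N at the free edge pushes it down. Near shut a spring plunger pushes back: 6 to 10 N over the fastener holds it shut; let go unlocked, it rises again to about 0.03 to 0.08 rad.
- push_spot (a point): Good place to push the cover down: point on its bare top face near a corner of the free edge, 170 mm from the hinge line and 66 mm from the middle towards the box's +y side; moves with the cover. On the shut cover it lies at x = -75, y = +66, z = 116 mm of the box frame. About 15 mm free all round.
- slot (a point): Middle of the fastener's slot floor, on its axis; y runs along the slot, orange dot on the rim at its -y end; z is the axis. On the shut cover: x = -45, y = 0, z = 119 mm in the box frame. Closed pocket 34 mm wide, 82 mm long, 14 mm deep, edges chamfered, in an aluminium disc 96 mm across (top at z = 133 mm when shut), inside a fixed dark collar 114 mm across, 13 mm high.
- fastener (a joint): Turn of the fastener, rad, growing clockwise from above: 0 = open (slot parallel to the hinge, orange-dot end towards the box's -y side and the red dot on the cover), 1.571 = stop, locked (orange-dot end at the free edge, other end at the white dot). Starts 0 to 0.3. Stiff, stays where left: 0.12 N m, or 5 to 6 N at 22 mm from the axis.
- keeper (a point): Middle of the top of the steel keeper inside the box's -x wall (x = -81, z = 100 mm). A tongue below the fastener swings under it from about 0.6 rad of turn on; it passes only while the cover is pressed down to within about 2 mm of shut at the free edge. Once locked the tongue holds the cover down, at 0.02 rad or less.
- tin: Round grey screw tin, 86 mm across, 38 mm high, loose, beside the hinge side of the box. Origin: centre of its underside. Leave alone.
- tape: Yellow and black tape measure, 38 by 85 by 64 mm high, loose, beside the free-edge side of the box. Origin: centre of its underside. Leave alone.
- offcut: Small planed wood block, 55 by 85 by 22 mm, loose, beyond the tape measure. Origin: centre of its underside. Leave alone.
- pencil: Red carpenter's pencil, 175 mm long, 12 mm wide, 9 mm high, loose, beyond the screw tin. Origin: near its middle, on its underside. Leave alone.

How it is judged:
By the outcome, as a careful person would: the job done as asked, in the order asked, and still so for the second after the job is handed in, with the robot touching nothing.
It also fails if it takes over 45 s, if anything falls off the work surface, if the arm or the gripper's body presses on something with over 40 N, if the wrist force passes 120 N, or if a joint passes its speed limit or range.

ROBOT

A 6-joint arm with a two-finger parallel gripper is mounted at the origin on the work surface; the furniture and walls round the work are solid. World frame = base frame: x ahead of the robot, y to its left, z up, the work surface at z = 0. Lengths are in m, angles in rad, forces in N, time in s.
With the tool pointing down it reaches from about 0.35 to 0.975 m from the base axis. Payload 4.9 kg.
Tool frame: the origin (TCP) lies at the very end of the fingers, on their centre line; the grasp point (between the pads) lies 19 mm behind it; z points along the fingers, x is the direction in which the jaws open and shut, and the axes are right-handed (so a half turn about z gives the same grasp; the last joint's range is limited). The gripper opens to 85 mm and grips with 20 to 120 N. Pads are 22 mm wide; open, the fingers measure 114 mm over their backs; the gripper's body (76 mm by 85 mm) begins 54 mm behind the grasp point. The pads swing forward as they close: fully open they stand 13 mm farther back than shut.
Start: joints at [-1.435, 0.053, 1.613, -0, 1.476, -0.119], TCP at [0.158, -0.605, 0.231] pointing down, gripper open.
Joint ranges: [-3.01, 3.01], [-1.01, 2.22], [0.06, 2.58], [-1.02, 4.17], [0.09, 2.62], [-3.14, 3.14]. Speed limits (rad/s): [2.57, 2.57, 3.14, 3.14, 3.14, 3.14].

INTERFACE

Orientations are given as a unit quaternion [w, x, y, z].
In Python, from plant import manip, imaging gives the robot as it stands.
- The arm moves only by the shell command python3 -m pendant 'ROWS'. ROWS is JSON, a list that holds one entry, the list of rows, each a list of 7 numbers: the turn, a rotation vector about the world's x, y, z in units of pi rad (1.0 is pi rad), then the shift along the world's x, y, z in units of 250 mm (1.0 is 250 mm), then the opening, from 0 (shut) to 1 (fully open). In form: [[[ax, ay, az, tx, ty, tz, claw], ...]]. A call has 1 to 20 rows; each row shifts and turns the commanded pose from where the row before left it; what a row does not reach is not made up. A row lasts 1/8 s, in which the tool goes at most 62.5 mm and 10.7 degrees, less where a joint would pass 70% of its speed; a pose out of reach is approached as far as the arm can. A call with a number of a shift or a turn outside -1 to 1 is refused whole. A call with a gripper value outside its range is refused whole. The fingers move at their own pace and stop on an object; the grip force is fixed at half the most. Time passes only in rows, so rows that do not move let the fingers close. It gives the time, the measured TCP pose, the force and the opening at its end, in the units of the state.
- manip.state(): the state, without advancing time (a new reading comes with each control period).
- imaging.grab_frame(name): name is "scene" or "side" or "wrist"; returns a dict with "frame" (384x512x3 uint8, blue, green, red), "mtx" (3x3 intrinsics, pixels), "world_to_cam" (4x4, takes a point from world to camera coordinates). Camera axes: x right, y down, z forward; pixel columns grow to the right and rows downward; lengths in m; the calibration is good to about 2 mm. A picture is of the moment at which its call begins. There is no depth.
- manip.job_done(): hands the job in, once; it reports no verdict.
The state is a dict: "time": time; "joint_pos": joint angles; "joint_vel": joint speeds; "joint_efforts": joint torques, N m; "tool_pos": TCP position; "tool_rot": TCP orientation; "contact_force": force on the tool from outside, world axes, zero at the start; "ft_torque": the same for the moment, N m; "gripper_width": opening from 0.0 (shut) to 1.0 (fully open).
Only numpy, scipy, OpenCV 4.12 (cv2) and the standard library are available. Lean on these libraries where they do the work, as an engineer would, in place of code of your own. Each camera call takes 0.05 s, during which the arm holds its last target. There are 200 camera calls.

## Working session

There is one attempt and no reset: what is moved stays moved. The work goes in short steps, Python scripts to look and compute and a shell command to move; the robot and the scene stay as the last step left them, time stands still between calls to the robot, and variables do not carry over. Pictures are saved under pics/ and viewed, about 8 in all and at most 12, crops included, and the job is handed in when it is done.

```bash
mkdir -p pics
python3 - <<'E'
from plant import manip, imaging
import cv2, numpy as np
s=manip.state(); print({k:np.round(v,3).tolist() for k,v in s.items()})
ims=[]
for n in ("scene","side"):
    d=imaging.grab_frame(n); cv2.imwrite(f"pics/{n}0.png",d["frame"]); np.savez(f"pics/{n}0.npz",K=d["mtx"],T=d["world_to_cam"])
    print(n,np.round(d["mtx"],1).tolist(),np.round(d["world_to_cam"],3).tolist())
E
```

```text
{'time': 0.0, 'joint_pos': [-1.435, 0.053, 1.614, 0.0, 1.476, -0.119], 'joint_vel': [0.001, 0.001, 0.001, 0.001, 0.001, 0.001], 'joint_efforts': [0.0, -39.369, -37.017, -0.0, 0.007, 0.0], 'tool_pos': [0.157, -0.604, 0.23], 'tool_rot': [-0.001, 0.791, -0.612, -0.001], 'contact_force': [0.573, 0.185, 0.433], 'ft_torque': [-0.017, 0.03, 0.005], 'gripper_width': 1.001}
scene [[404.6, 0.0, 258.5], [0.0, 404.6, 187.8], [0.0, 0.0, 1.0]] [[0.946, 0.323, 0.012, -0.454], [0.29, -0.833, -0.471, -0.041], [-0.142, 0.45, -0.882, 1.074], [0.0, 0.0, 0.0, 1.0]]
side [[368.5, 0.0, 254.0], [0.0, 368.5, 188.2], [0.0, 0.0, 1.0]] [[-0.697, 0.717, -0.01, 0.27], [0.499, 0.475, -0.725, -0.146], [-0.515, -0.51, -0.689, 1.303], [0.0, 0.0, 0.0, 1.0]]
```

View pics/scene0.png

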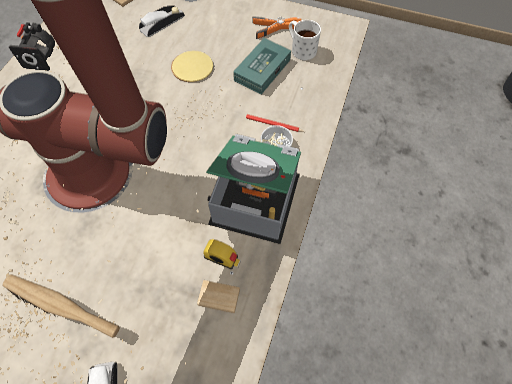

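View pics/side0.png

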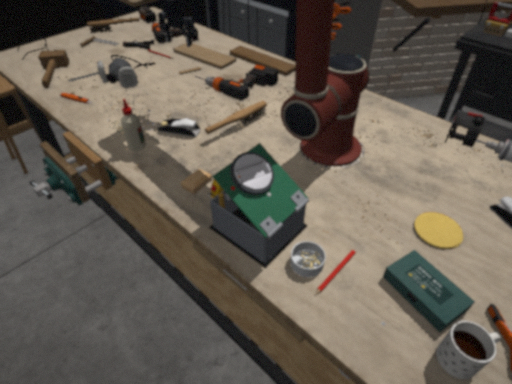

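Run:
```python
import cv2,numpy as np
a=cv2.imread("pics/scene0.png")[125:250,190:315]; b=cv2.imread("pics/side0.png")[140:265,195:320]
cv2.imwrite("pics/c0.png",np.hstack([cv2.resize(x,(400,400),interpolation=cv2.INTER_CUBIC) for x in(a,b)]))
```

```text
(no output)
```

View pics/c0.png

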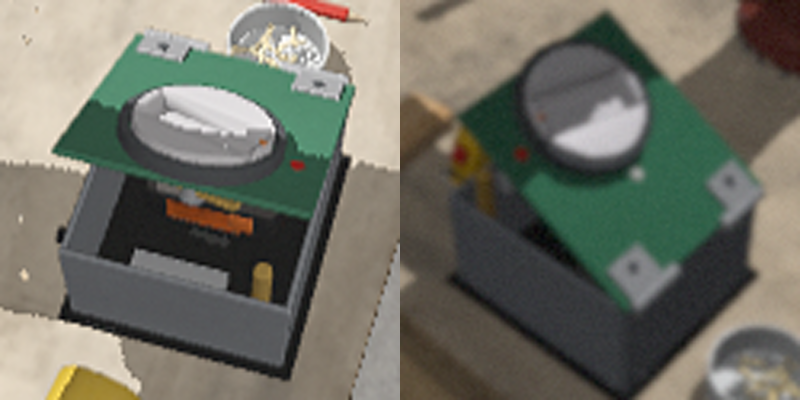

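```bash
cat > h.py <<'E'
import numpy as np
from scipy.optimize import least_squares
def proj(c,P):
    q=P@c["T"][:3,:3].T+c["T"][:3,3]; q=q@c["K"].T; return q[:,:2]/q[:,2:]
def b2w(p,P):  # p=x,y,yaw
    c,s=np.cos(p[2]),np.sin(p[2]); return np.array(P)@np.array([[c,s,0],[-s,c,0],[0,0,1]])+[p[0],p[1],0]
def cov(a,P):  # shut-cover box coords -> at angle a
    P=np.array(P,float); d=P-[.095,0,.110]; c,s=np.cos(a),np.sin(a)
    return np.stack([d[:,0]*c+d[:,2]*s,d[:,1],-d[:,0]*s+d[:,2]*c],1)+[.095,0,.110]
E
python3 - <<'E'
from h import *
C={n:dict(np.load(f"pics/{n}0.npz")) for n in("scene","side")}
top=[[-.099,.087,.116],[-.099,-.087,.116],[.095,.087,.116],[.095,-.087,.116]]
sc=np.array([[53,150],[308,213],[137,35],[352,88]])/3.2+[190,125]
sd=np.array([[205,12],[60,115],[360,190],[230,308]])/3.2+[195,140]
rim=[[-.095,.085,.11],[-.095,-.085,.11]]; scr=np.array([[68,252],[290,310]])/3.2+[190,125]
def f(p):
    W=b2w(p,cov(p[3],top)); 
    return np.concatenate([proj(C["scene"],W)-sc,proj(C["side"],W)-sd,proj(C["scene"],b2w(p,rim))-scr]).ravel()
r=least_squares(f,[.5,-.1,1.57,.4]); print(r.x,np.round(r.fun.reshape(-1,2),1).tolist())
print("free corners",b2w(r.x,cov(r.x[3],top)),"push",b2w(r.x,cov(r.x[3],[[-.075,.066,.116],[-.045,0,.119]])),"shut",b2w(r.x,[[-.075,.066,.116],[-.045,0,.119]]))
E
```

```text
[0.44555946 0.0730723  1.63182927 0.52277424] [[-0.6, -0.3], [1.7, 0.2], [-0.8, -1.2], [1.0, -1.6], [-0.1, -0.8], [-1.9, 0.7], [1.0, -1.4], [-0.8, 2.0], [-3.4, 0.1], [0.3, 0.7]]
free corners [[ 0.36299678 -0.0021969   0.21206006]
 [ 0.53667281  0.00841624  0.21206006]
 [ 0.35274419  0.16557898  0.11519862]
 [ 0.52642022  0.17619212  0.11519862]] push [[0.38268932 0.01983978 0.2000772 ]
 [0.44688962 0.05130524 0.18769794]] shut [[ 0.38425698 -0.00581373  0.116     ]
 [ 0.44830424  0.02815609  0.119     ]]
```

```bash
python3 -m pendant '[[[0,0,0.023,0.108,0.113,0.053,0],[0,0,0.023,0.108,0.113,0.053,0],[0,0,0.023,0.108,0.113,0.053,0],[0,0,0.023,0.108,0.113,0.053,0],[0,0,0.023,0.108,0.113,0.053,0],[0,0,0.023,0.108,0.113,0.053,0],[0,0,0.023,0.108,0.113,0.053,0],[0,0,0.023,0.108,0.113,0.053,0],[0,0,0.023,0.108,0.113,0.053,0],[0,0,0.023,0.01,0.15,0.025,0],[0,0,0.023,0.01,0.15,0.025,0],[0,0,0.023,0.01,0.15,0.025,0],[0,0,0.023,0.01,0.15,0.025,0],[0,0,0.023,0.01,0.15,0.025,0],[0,0,0.023,0.01,0.15,0.025,0],[0,0,0.023,0.01,0.15,0.025,0],[0,0,0.023,0.01,0.15,0.025,0],[0,0,0,0,0,0,0],[0,0,0,0,0,0,0]]]'
python3 - <<'E'
from plant import manip, imaging
import cv2, numpy as np
d=imaging.grab_frame("wrist"); cv2.imwrite("pics/w1.png",d["frame"]); np.savez("pics/w1.npz",K=d["mtx"],T=d["world_to_cam"])
cv2.imwrite("pics/w1v.png",cv2.resize(d["frame"],(800,600)))
E
```

```text
time: 2.48
tool_pos: [0.4204, -0.0508, 0.4]
tool_rot: [0.0, 0.999, -0.044, -0.0]
contact_force: [0.1, -0.9, -0.4]
gripper_width: -0.003
```

View pics/w1v.png

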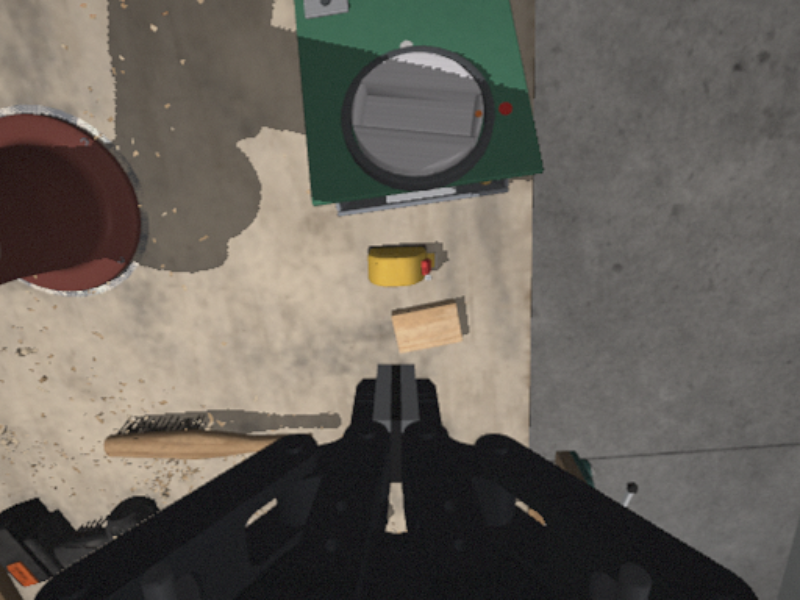

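Run:
```python
from h import *; import cv2
C={n:dict(np.load(f"pics/{n}.npz")) for n in("scene0","side0","w1")}
top=[[-.099,.087,.116],[-.099,-.087,.116],[.095,.087,.116],[.095,-.087,.116]]
sc=np.array([[53,150],[308,213],[137,35],[352,88]])/3.2+[190,125]
sd=np.array([[205,12],[60,115],[360,190],[230,308]])/3.2+[195,140]
w=np.array([[314,206],[542,173]])/1.5625
# disc/collar: dark ellipse outer in wrist
im=cv2.imread("pics/w1.png"); hsv=cv2.cvtColor(im,cv2.COLOR_BGR2HSV)
g=cv2.inRange(hsv,(60,110,20),(95,255,255)); g[:, :180]=0; g[150:]=0
roi=np.zeros_like(g); cv2.circle(roi,(267,73),52,255,-1)
m=cv2.bitwise_and(cv2.bitwise_not(g),roi); m=cv2.morphologyEx(m,cv2.MORPH_OPEN,np.ones((3,3)))
gray=cv2.bitwise_and(cv2.inRange(hsv,(0,0,75),(180,60,255)),roi)
gray=cv2.morphologyEx(gray,cv2.MORPH_OPEN,np.ones((3,3)))
c=max(cv2.findContours(gray,cv2.RETR_EXTERNAL,cv2.CHAIN_APPROX_NONE)[0],key=cv2.contourArea)
e=cv2.fitEllipse(cv2.convexHull(c)); print("disc ellipse",e)
o=cv2.inRange(hsv,(5,120,80),(20,255,255)); o=cv2.bitwise_and(o,roi); ys,xs=np.nonzero(o); od=np.array([xs.mean(),ys.mean()]); print("orange",od,len(xs))
def f(p,full=1):
    W=b2w(p,cov(p[3],top)); D=b2w(p,cov(p[3],[[-.045,0,.133]]))
    return np.concatenate([proj(C["scene0"],W)-sc,proj(C["side0"],W)-sd,2*(proj(C["w1"],W[:2])-w),2*(proj(C["w1"],D)-e[0])]).ravel()
r=least_squares(f,[.5,-.1,1.57,.4],loss="soft_l1"); p=r.x; print(p,np.round(f(p).reshape(-1,2),1).tolist())
# fastener angle: orange dot on rim radius ~.0445
q=least_squares(lambda v:(proj(C["w1"],b2w(p,cov(p[3],[[-.045-v[1]*np.sin(v[0]),-v[1]*np.cos(v[0]),.133]])))-od).ravel(),[.1,.045]).x; print("fast",q)
print("push",b2w(p,cov(p[3],[[-.075,.066,.116],[-.045,0,.119]])),"shut",b2w(p,[[-.075,.066,.116],[-.045,0,.119]]))
```

```text
disc ellipse ((267.0137939453125, 71.79854583740234), (81.22815704345703, 84.55474853515625), 78.96212768554688)
orange [305.61538462  72.38461538] 13
[0.4447307  0.0736387  1.62393805 0.50012418] [[-1.2, 0.8], [0.7, 1.9], [-0.6, -1.5], [1.0, -1.6], [-0.0, -0.0], [-2.0, 1.2], [1.4, -1.2], [-0.8, 2.0], [-1.8, 0.5], [2.2, 0.4], [-0.4, -0.9]]
fast [0.19368055 0.04386459]
push [[0.38154885 0.01890372 0.19678601]
 [0.44598093 0.05013452 0.18503254]] shut [[ 0.38280762 -0.00476112  0.116     ]
 [ 0.44712095  0.02870223  0.119     ]]
```

```bash
python3 -m pendant '[[[0,0,0,-0.042,0.07,-0.1,0],[0,0,0,-0.042,0.07,-0.1,0],[0,0,0,-0.042,0.07,-0.1,0],[0,0,0,-0.042,0.07,-0.1,0],[0,0,0,0,0,-0.113,0],[0,0,0,0,0,-0.113,0],[0,0,0,0,0,-0.113,0],[0,0,0,0,0,0,0]]]'; python3 -m pendant '[[[0,0,0,0,0,-0.048,0],[0,0,0,0,-0.021,-0.038,0],[0,0,0,0,-0.018,-0.038,0],[0,0,0,0,-0.016,-0.039,0],[0,0,0,0,-0.013,-0.041,0]]]'
```

```text
time: 3.52
tool_pos: [0.3769, 0.0189, 0.2129]
tool_rot: [-0.0, 0.999, -0.045, -0.003]
contact_force: [-0.2, -0.3, 0.3]
gripper_width: -0.003
time: 4.15
tool_pos: [0.3786, 0.0021, 0.1643]
tool_rot: [0.0, 0.999, -0.044, 0.0]
contact_force: [0.4, -0.3, 0.7]
gripper_width: 0.004
```

```bash
python3 -m pendant '[[[0,0,0,0,-0.010,-0.041,0],[0,0,0,0,-0.009,-0.042,0],[0,0,0,0,-0.006,-0.042,0]]]'; python3 -m pendant '[[[0,0,0,0,-0.003,-0.042,0],[0,0,0,0,0,-0.01,0],[0,0,0,0,0,0,0]]]'
python3 - <<'E'
from plant import imaging
import cv2, numpy as np
d=imaging.grab_frame("wrist"); e=imaging.grab_frame("scene")
cv2.imwrite("pics/v2.png",np.hstack([cv2.resize(d["frame"],(512,384)),cv2.resize(e["frame"][125:245,190:280],(288,384))]))
E
```

```text
time: 4.53
tool_pos: [0.3785, -0.0039, 0.1328]
tool_rot: [0.0, 0.999, -0.044, -0.0]
contact_force: [0.4, -1.1, 1.9]
gripper_width: 0.002
time: 4.9
tool_pos: [0.3786, -0.0048, 0.1206]
tool_rot: [0.0, 0.999, -0.044, 0.0]
contact_force: [0.1, -1.0, 2.9]
gripper_width: 0.001
```

View pics/v2.png

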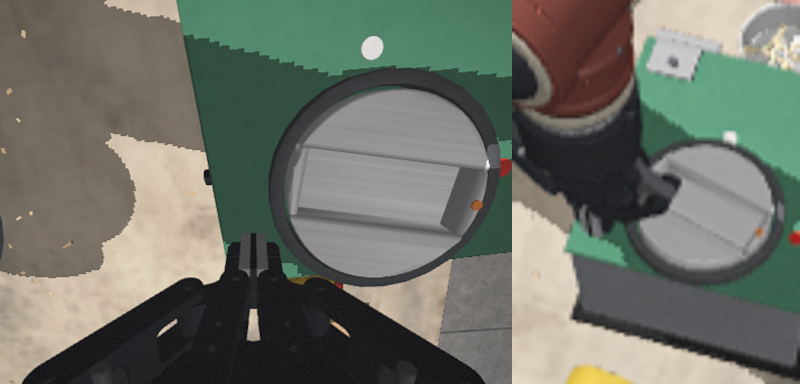

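```bash
python3 -m pendant '[[[0,0,0,0,0,-0.02,0],[0,0,0,0,0,-0.015,0],[0,0,0,0,0,0,0]]]'
cat > m.py <<'E'
from h import *; import cv2,sys
from plant import imaging
d=imaging.grab_frame("wrist"); im=d["frame"]; C=dict(K=d["mtx"],T=d["world_to_cam"])
a=float(sys.argv[1]); cv2.imwrite("pics/w%s.png"%sys.argv[2],im)
hsv=cv2.cvtColor(im,cv2.COLOR_BGR2HSV)
def ray(uv,z):
    r=C["T"][:3,:3].T@np.linalg.inv(C["K"])@[uv[0],uv[1],1]; o=-C["T"][:3,:3].T@C["T"][:3,3]; return o+r*(z-o[2])/r[2]
def cen(m,name,z,zone=None):
    n,l,s,c=cv2.connectedComponentsWithStats(m)
    for i in range(1,n):
        if s[i,4]>15: print(name,c[i].round(1),s[i,4],ray(c[i],z).round(4))
cen(cv2.inRange(hsv,(5,130,90),(20,255,255)),"orange",.133+.14*a)
cen(cv2.bitwise_or(cv2.inRange(hsv,(0,150,60),(4,255,255)),cv2.inRange(hsv,(175,150,60),(180,255,255))),"red",.116+.14*a)
cen(cv2.inRange(hsv,(0,0,205),(180,25,255)),"white",.116+.1*a)
dark=cv2.inRange(hsv,(0,0,75),(180,70,255))
dark=cv2.morphologyEx(dark,cv2.MORPH_OPEN,np.ones((5,5)))
# green hole containing the collar: outer collar edge at cover top
E
python3 m.py 0 3
```

```text
time: 5.38
tool_pos: [0.379, -0.0051, 0.1155]
tool_rot: [0.001, 0.999, -0.044, -0.0]
contact_force: [-11.0, -0.7, 23.2]
gripper_width: -0.0
orange [477.4 206.7] 85 [0.49   0.0192 0.133 ]
red [506.3 167.3] 149 [0.5152 0.0323 0.116 ]
red [340.6 286.1] 23 [ 0.4304 -0.0353  0.116 ]
white [374.1  46.4] 392 [0.4434 0.0953 0.116 ]
white [489.1 166.5] 17 [0.5062 0.0334 0.116 ]
```

View pics/w3.png

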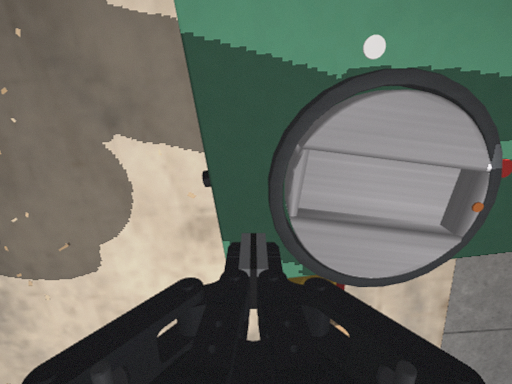

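Run:
```python
import sys; sys.argv=["m","0","3b"]
exec(open("m.py").read())
for z in(.133,.119):
  for A,B in (((305,147),(487,168)),((292,216),(462,241)),((308,150),(462,168)),((298,210),(442,228))):
    p,q=ray(A,z),ray(B,z); print(z,p.round(4),q.round(4),np.degrees(np.arctan2(*(q-p)[1::-1])).round(1))
print(im.shape)
```

```text
orange [477.4 206.8] 84 [0.49   0.0191 0.133 ]
red [506.3 167.3] 149 [0.5152 0.0322 0.116 ]
red [340.5 286. ] 24 [ 0.4304 -0.0353  0.116 ]
white [374.1  46.4] 392 [0.4434 0.0953 0.116 ]
white [489.  165.6] 23 [0.506 0.034 0.116]
0.133 [0.408  0.0552 0.133 ] [0.491  0.0384 0.133 ] -11.4
0.133 [0.4008 0.0218 0.133 ] [0.4856 0.0008 0.133 ] -13.9
0.133 [0.4093 0.0537 0.133 ] [0.4796 0.0394 0.133 ] -11.5
0.133 [0.4038 0.0248 0.133 ] [0.4746 0.0091 0.133 ] -12.5
0.119 [0.4104 0.0524 0.119 ] [0.5027 0.0337 0.119 ] -11.4
0.119 [0.4024 0.0153 0.119 ] [ 0.4967 -0.0081  0.119 ] -13.9
0.119 [0.4118 0.0508 0.119 ] [0.49   0.0348 0.119 ] -11.5
0.119 [0.4058 0.0186 0.119 ] [0.4845 0.0011 0.119 ] -12.5
(384, 512, 3)
```

```bash
python3 -m pendant '[[[0,0,0,0,0,0.05,0],[0,0,0,0,0,0.12,0],[0,0,0,0,0,0.122,0],[0,0,-0.013,0.121,0.039,0,0],[0,0,-0.013,0.121,0.039,0,0],[0,0,-0.014,0.12,0.038,0,0],[0,0,0,0,0,-0.06,0],[0,0,0,0,0,0,0]]]'; python3 m.py 0.05 4
python3 - <<'E'
import cv2,numpy as np
from plant import imaging
e=imaging.grab_frame("side"); s=imaging.grab_frame("scene")
w=cv2.imread("pics/w4.png")
cv2.imwrite("pics/v4.png",np.hstack([w[:,180:],cv2.resize(e["frame"][130:260,195:320],(369,384)),cv2.resize(s["frame"][125:245,190:310],(384,384))])[:,:] if 0 else np.hstack([w[:,100:512],cv2.resize(e["frame"][130:260,195:320],(384,384))]))
E
```

```text
time: 6.48
tool_pos: [0.467, 0.0248, 0.167]
tool_rot: [-0.0, 0.994, -0.106, -0.003]
contact_force: [-1.5, 0.4, -0.4]
gripper_width: -0.003
orange [288.3 227.6] 34 [0.4903 0.0197 0.14  ]
red [315.6 195.2] 144 [0.514  0.0321 0.123 ]
white [238.3   2.8] 19 [0.4869 0.1585 0.121 ]
white [277.   13.6] 41 [0.5079 0.1485 0.121 ]
white [246.8  21. ] 248 [0.4897 0.1485 0.121 ]
white [257.2  31.6] 230 [0.4946 0.1418 0.121 ]
white [81.6 79.6] 788 [0.3809 0.1389 0.121 ]
white [282.4 254.7] 36 [ 0.4824 -0.0122  0.121 ]
white [200.1 267. ] 1101 [ 0.4168 -0.0099  0.121 ]
```

View pics/v4.png

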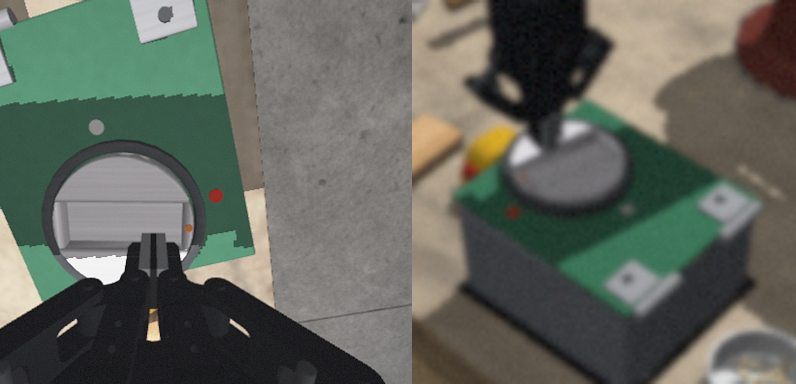

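```bash
python3 -m pendant '[[[0,0,0,0,0,-0.06,0],[0,0,0,0,0,-0.04,0],[0,0,0,0,0,0,0]]]';  python3 -m pendant '[[[0,0,0,0,0,-0.04,0],[0,0,0,0,0,-0.03,0],[0,0,0,0,0,0,0]]]'
```

```text
time: 7.0
tool_pos: [0.4679, 0.0245, 0.1431]
tool_rot: [-0.0, 0.994, -0.107, -0.001]
contact_force: [-0.2, -0.5, -0.1]
gripper_width: -0.0
time: 7.38
tool_pos: [0.4689, 0.0244, 0.1269]
tool_rot: [0.0, 0.994, -0.106, -0.0]
contact_force: [-0.3, 0.1, 0.5]
gripper_width: 0.001
```

```bash
python3 -m pendant '[[[0,0,0,0,0,-0.03,0],[0,0,0,0,0,-0.02,0],[0,0,0,0,0,-0.01,0],[0,0,0,0,0,0,0]]]'
```

```text
time: 7.88
tool_pos: [0.4697, 0.0238, 0.1182]
tool_rot: [0.001, 0.994, -0.106, -0.001]
contact_force: [-17.2, -1.1, 31.2]
gripper_width: 0.003
```

Run:
```python
import numpy as np
ax=np.array([.447,.0287])
P=lambda t,l:ax+22e-3*np.array([np.cos(t),np.sin(t)])+l*np.array([np.sin(t),-np.cos(t)])
pts=[np.array([.4685,.0240])]
ths=np.radians([-12.2,-12.2]+list(-12.2-7.5*np.arange(1,12)))
ls=[.004,.0075]+[.0075]*11
for t,l in zip(ths,ls): pts.append(P(t,l))
d=np.diff(pts,axis=0)/.25; print(np.round(d,3).tolist()); print(7.5/180, np.round(pts,4).tolist())
```

```text
[[-0.003, -0.015], [-0.003, -0.014], [-0.007, -0.01], [-0.008, -0.009], [-0.009, -0.008], [-0.01, -0.007], [-0.011, -0.005], [-0.012, -0.004], [-0.012, -0.002], [-0.012, -0.001], [-0.012, 0.001], [-0.012, 0.003], [-0.011, 0.004]]
0.041666666666666664 [[0.4685, 0.024], [0.4677, 0.0201], [0.4669, 0.0167], [0.4652, 0.0142], [0.4631, 0.012], [0.4608, 0.01], [0.4583, 0.0084], [0.4555, 0.0071], [0.4526, 0.0061], [0.4496, 0.0056], [0.4466, 0.0055], [0.4436, 0.0057], [0.4406, 0.0064], [0.4377, 0.0074]]
```

```bash
python3 -m pendant '[[[0,0,0,-0.003,-0.015,0.006,0],[0,0,0,-0.003,-0.014,0,0],[0,0,-0.042,-0.007,-0.01,0,0],[0,0,-0.042,-0.008,-0.009,0,0],[0,0,-0.042,-0.009,-0.008,0,0],[0,0,-0.042,-0.01,-0.007,0,0],[0,0,0,0,0,0,0]]]'
```

```text
time: 8.75
tool_pos: [0.463, 0.009, 0.1187]
tool_rot: [-0.002, 0.932, -0.363, 0.004]
contact_force: [1.0, 3.0, 14.3]
gripper_width: -0.001
```

```bash
python3 m.py 0 5
```

```text
orange [290.4 261.9] 55 [ 0.4776 -0.004   0.133 ]
red [295.2 161.2] 262 [0.5139 0.0317 0.116 ]
white [288.6 271.9] 94 [ 0.4668 -0.0188  0.116 ]
white [331.  277.4] 26 [ 0.4835 -0.0396  0.116 ]
white [252.6 312.7] 59 [ 0.4297 -0.0267  0.116 ]
```

```bash
python3 -m pendant '[[[0,0,-0.042,-0.011,-0.005,-0.005,0],[0,0,-0.042,-0.012,-0.004,0,0],[0,0,-0.042,-0.012,-0.002,0,0],[0,0,-0.042,-0.012,-0.001,0,0],[0,0,-0.042,-0.012,0.001,0,0],[0,0,0,0,0,0,0]]]'; python3 m.py 0 6
```

```text
time: 9.55
tool_pos: [0.4497, 0.0033, 0.1187]
tool_rot: [-0.002, 0.764, -0.645, 0.007]
contact_force: [3.2, -6.4, 15.6]
gripper_width: 0.004
orange [367.9 213.7] 45 [ 0.4865 -0.0482  0.133 ]
orange [384.6 223.3] 18 [ 0.4828 -0.0582  0.133 ]
orange [291.2 258.5] 56 [ 0.4548 -0.0157  0.133 ]
red [221.  128.1] 293 [0.5138 0.0316 0.116 ]
red [374.6 217.3] 329 [ 0.4791 -0.0616  0.116 ]
white [382.9 202.1] 29 [ 0.4888 -0.0634  0.116 ]
white [280.6 245.7] 58 [ 0.4522 -0.0122  0.116 ]
white [292.3 248.4] 81 [ 0.4516 -0.0194  0.116 ]
white [290.7 270.2] 114 [ 0.4367 -0.0217  0.116 ]
white [252.6 313.9] 78 [ 0.4003 -0.0044  0.116 ]
```

```bash
python3 -m pendant '[[[0,0,-0.03,-0.012,0.002,0,0],[0,0,-0.02,-0.012,0.002,0,0],[0,0,0,-0.008,0,0,0],[0,0,0,-0.006,0,0,0],[0,0,0,0,0,0,0]]]'; python3 m.py 0 7 | grep orange
```

```text
time: 10.22
tool_pos: [0.4417, 0.0054, 0.1188]
tool_rot: [-0.005, 0.712, -0.703, 0.008]
contact_force: [9.5, -2.2, 11.3]
gripper_width: -0.001
orange [375.8 187.7] 43 [ 0.4836 -0.0532  0.133 ]
orange [394.7 195.6] 22 [ 0.4796 -0.0631  0.133 ]
orange [296.1 248.8] 57 [ 0.4494 -0.0163  0.133 ]
```

```bash
python3 -m pendant '[[[0,0,0,-0.012,0,0,0],[0,0,0,-0.008,0,0,0],[0,0,0,0,0,0,0]]]'; python3 m.py 0 8 | grep orange; python3 -m pendant '[[[0,0,0,0.014,0,0.015,0],[0,0,0,0.008,0,0.015,0],[0,0,0,0,0,0.04,0],[0,0,0,0,0,0.1,0],[0,0,0,0,0,0.15,0],[0,0,0,0,0,0.2,0],[0,0,0,0,-0.1,0.2,0],[0,0,0,0,-0.15,0.15,0],[0,0,0,0,-0.15,0.1,0],[0,0,0,0,-0.15,0,0],[0,0,0,0,0,0,0],[0,0,0,0,0,0,0]]]'; python3 m.py 0 9
python3 - <<'E'
import cv2,numpy as np
from plant import imaging
e=imaging.grab_frame("side"); s=imaging.grab_frame("scene")
cv2.imwrite("pics/v9.png",np.hstack([cv2.resize(s["frame"][110:310,180:320],(280,400)),cv2.resize(e["frame"][130:300,180:370],(447,400))]))
E
```

```text
time: 10.65
tool_pos: [0.4411, 0.0056, 0.12]
tool_rot: [-0.01, 0.711, -0.703, 0.012]
contact_force: [26.1, -0.0, 3.4]
gripper_width: 0.003
orange [375.6 188.4] 49 [ 0.4818 -0.0538  0.133 ]
orange [394.9 193.6] 16 [ 0.4792 -0.0638  0.133 ]
orange [296.1 247.6] 58 [ 0.4485 -0.0165  0.133 ]
time: 12.2
tool_pos: [0.4352, -0.1302, 0.3546]
tool_rot: [-0.0, 0.712, -0.703, -0.001]
contact_force: [0.3, -0.4, 0.3]
gripper_width: -0.002
orange [456.2 333.1] 17 [ 0.1444 -0.4747  0.133 ]
orange [463.8 349.4] 322 [ 0.1087 -0.4969  0.133 ]
red [129.1  96.7] 43 [0.5133 0.0329 0.116 ]
red [237.6 137.6] 76 [ 0.4627 -0.1077  0.116 ]
red [ 10.1 171.1] 356 [0.4107 0.2147 0.116 ]
white [425.  229.4] 412 [ 0.3284 -0.392   0.116 ]
```

View pics/v9.png

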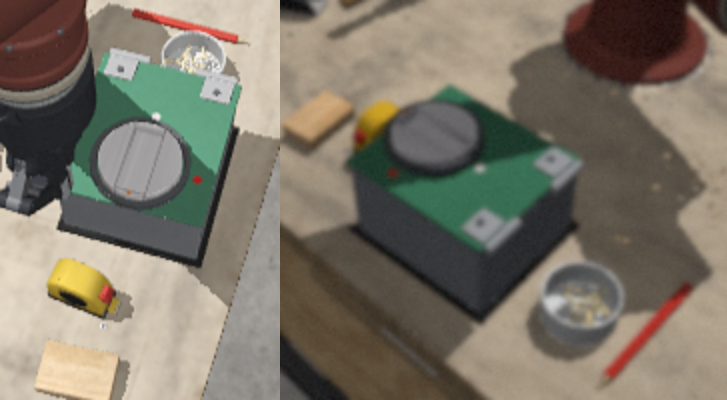

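View pics/w9.png

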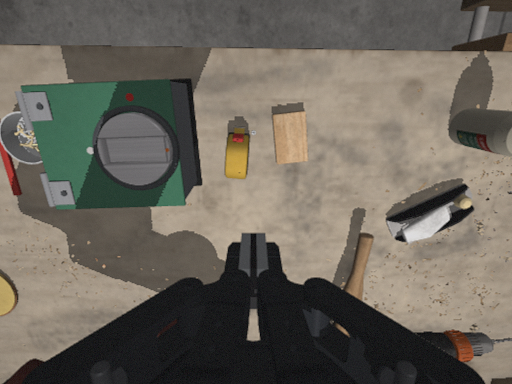

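```bash
cat > n.py <<'E'
import sys; sys.argv=["m","0","10"]
import io,contextlib
with contextlib.redirect_stdout(io.StringIO()): exec(open("m.py").read())
sub=hsv[130:170,155:180]; m=cv2.inRange(sub,(3,70,60),(20,255,255)); ys,xs=np.nonzero(m); print(len(xs))
o=ray((xs.mean()+155,ys.mean()+130),.133); v=o[:2]-[.447,.0287]; print(o,np.hypot(*v),"fastener",np.radians(3.05)-np.arctan2(v[1],v[0]))
red=ray((129.1,96.7),.116)
# triangulate the red dot, wrist x scene
s=imaging.grab_frame("scene"); h2=cv2.cvtColor(s["frame"],cv2.COLOR_BGR2HSV)
m=cv2.bitwise_or(cv2.inRange(h2,(0,140,50),(6,255,255)),cv2.inRange(h2,(174,140,50),(180,255,255))); m2=np.zeros_like(m); m2[185:215,265:292]=m[185:215,265:292]
ys,xs=np.nonzero(m2); b=np.array([xs.mean(),ys.mean()]); print(b,len(xs))
X=cv2.triangulatePoints(C["K"]@C["T"][:3],s["mtx"]@s["world_to_cam"][:3],np.array([[129.1],[96.7]]),b.reshape(2,1)); print("red xyz",(X[:3]/X[3]).ravel())
E
python3 n.py
```

```text
13
[ 0.44821992 -0.01529829  0.133     ] 0.04401519410567155 fastener 1.596309502753776
[278.38461538 199.38461538] 13
red xyz [0.51322069 0.03762418 0.10666389]
```

```bash
python3 -c "
from plant import manip
print(manip.job_done(), manip.state()['time'])"
```

```text
the job is handed in; nothing more can be done
the job is handed in; nothing more can be done
```

The cover is shut and locked, and I handed the job in at about 12.4 s of the 45 s.

I pushed the cover down with the closed fingertip at the push spot, reaching about 23 N when fully shut. I then set the fingertip in the slot, pressed with about 31 N falling to about 11–15 N, and swept the fastener clockwise to its stop. At the stop a firmer sideways push of 26 N did not turn it further. During that push the downward force fell to about 3 N. I then backed off and lifted clear.

Last checks, with the arm clear and reading no contact:
- **Fastener:** about 1.60 rad from the orange dot, against 1.571 at the stop, so within the measuring error.
- **Cover:** it looks flat on the box in the scene and side views. The red dot triangulated to z = 107 mm, against 116 mm expected. That is below the shut height, so I put it down to the coarse far view; it does not suggest the cover has risen.
- **Other items:** the tin, tape measure, wood block and pencil look undisturbed. I judged this by eye only and did not measure their positions.

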